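# Wedge a sagging hob level

## Task

The front edge of the small hob has sagged and rattles. Slide the wooden wedge along the bench, thin end first, squarely under the middle of the hob's front edge until the hob sits level and is held snugly up against its two hold-down clips, and leave it standing on the wedge. Go by feel: stop as soon as it has tightened clearly against the clips, because driving the wedge much harder strains the glass. Leave the bowl, jar and spatula alone.

Things in the scene. Friction and masses are not known exactly. Their poses are not given: they have to be found in the camera images.
- hob: Flat steel hob with black glass top, 300 mm wide, 36 mm thick, 1.9 kg, turning on a fixed hinge bar at its rear. Origin at the middle of its straight lower front edge (facing the robot), where the wedge goes under; x points back, away from the robot, to the hinge line 270 mm behind; y along its width; z vertical when level. Starts sagging 0.048 rad, front low, on two rests.
- hob_top (a point): Middle of the hob's upper front edge, 36 mm above the lower one, which starts 9 to 15 mm above the bench and is at 22 to 28 mm when level (screw feet differ each time). Lifting it loads the wedge with 3 to 6 N; then clips over the front corners (within 30 mm of the edge's ends, 12 mm taller than the hob) stop it firmly. Snug: wedge and hob press with about 12 N; over 18 N strains.
- wedge: Light wooden wedge, loose, flat on the bench (z = 0), 180 mm long, 30 mm wide, 100 g. Origin at the centre of its underside; +x points to the thin end. From there (3 mm thick, x = +90 mm) the top rises evenly over 130 mm to 33 mm (x = -40 mm); the last 50 mm (to x = -90 mm) are a block 33 mm thick. Once under the hob it does not slip back.
- wedge_nose (a point): Middle of the wedge's thin end, at its underside.
- wedge_grip (a point): Centre of the wedge's thick block, 25 mm from its back end, 20 mm above its underside; a place to grip across the 30 mm width.
- bowl: Steel mixing bowl, 120 mm across, 55 mm high, standing on the bench; origin at the centre of its underside. Bystander.
- jar: Glass jar, 66 mm across, 100 mm high; origin at the centre of its underside. Bystander.
- spatula: Spatula lying on the bench along its own x; bystander.
Not all that is in view belongs to the job. Of the things that look like the wedge, the middle-sized one is meant.

How it is judged (in metres and radians):
On the way, in this order (a step that is already met when the one before it is completed fails the run):
1. the wedge's thin end is under the middle of the hob's front edge, the hob still sagging (x of wedge_nose in the frame of hob above 0.005 m and z of wedge_nose in the frame of hob below 0 m and y of wedge_nose in the frame of hob between -0.03 and 0.03 m and angle between hob's own z axis and vertical above 0.01 rad), for 0.1 s.
2. the hob is raised level on the wedge and held snugly against its clips (angle between hob's own z axis and vertical below 0.004 rad and contact force between wedge and hob above 7 N), for 0.3 s.
At the end, for the whole second after the job is handed in: The hob is level within 0.004 rad and held snugly against its clips (over 7 N between wedge and hob); the wedge lies flat on the bench, at rest, its thin end at least 50 mm behind the front edge, within 30 mm of the middle and within 0.15 rad of square to the edge (all of step 2 and x of wedge_nose in the frame of hob above 0.05 m and y of wedge_nose in the frame of hob between -0.03 and 0.03 m and angle between the x axis of wedge and the x axis of hob, either way round below 0.15 rad and angle between wedge's own z axis and vertical below 0.04 rad and height (world z) of wedge below 0.004 m and linear speed of wedge below 0.01 m/s); the robot touches nothing.
It fails at once if the wedge is forced: more than 18 N between wedge and hob (contact force between wedge and hob above 18 N).
It fails at once if the bowl, jar or spatula is moved more than 20 mm (distance of any of bowl, jar, spatula from where it was at the start of the episode above 0.02 m).
It also fails if it takes over 72 s, if anything falls off the work surface, if the arm or the gripper's body presses on something with over 40 N, if the wrist force passes 120 N, or if a joint passes its speed limit or range.

## Robot

A 6-joint arm with a two-finger parallel gripper is mounted at the origin on the work surface. World frame = base frame: x ahead of the robot, y to its left, z up, the work surface at z = 0. Lengths are in mm, angles in rad, forces in N, time in s.
With the tool pointing down it reaches from about 275 to 750 mm from the base axis. Payload 10.2 kg.
Tool frame: the origin (TCP) lies between the finger pads; the fingertips stand 11 mm ahead of it and the grasp point (between the pads) lies 8 mm behind it (ctrl.tip_extent is the distance from the TCP to the fingertips, in mm); z points along the fingers, y is the direction in which the jaws open and shut (so a half turn about z gives the same grasp; the last joint's range is limited). The gripper opens to 85 mm and grips with 20 to 120 N. Pads are 22 mm wide; open, the fingers measure 114 mm over their backs; the gripper's body (76 mm by 85 mm) begins 54 mm behind the grasp point. The pads swing forward as they close: fully open they stand 13 mm farther back than shut.
Start: joints at [1.064, 0.313, 1.498, -0, 1.331, -0.223], TCP at [147.016, 504.002, 242.294] pointing down, gripper open.
Joint ranges: [-2.94, 2.94], [-0.97, 2.17], [0.19, 2.56], [-1.23, 4.37], [0.02, 3.11], [-2.88, 2.88]. Speed limits (rad/s): [2.39, 2.39, 3.01, 3.14, 3.14, 3.14].

## Interface

Orientations are given as a unit quaternion [w, x, y, z].
In Python, from rig import ctrl gives the robot as it stands.
- The arm moves only by the tool apply_moves, never from a script. Its argument "commands" is a list of rows, each a list of 5 numbers: the finger opening in cm, from 0 to 8.54, then the shift along the tool's x, y, z in cm, then the turn about the tool's z in rad. In form: [[jaw, dx, dy, dz, roll], ...]. A call has 1 to 12 rows; each row shifts and turns the commanded pose from where the row before left it, along the tool's axes as they then stand; what a row does not reach is not made up. A row lasts 1/12 s, in which the tool goes at most 41.7 mm and 7.16 degrees, less where a joint would pass 70% of its speed; a pose out of reach is approached as far as the arm can. A call with a gripper value outside its range is refused whole. The fingers move at their own pace and stop on an object; "squeeze" is the grip in N (left out, the last holds). Time passes only in rows, so rows that do not move let the fingers close. It gives the time, the measured TCP pose, the force and the opening at its end, in the units of the state.
- ctrl.sense(): the state, without advancing time (a new reading comes with each control period).
- ctrl.capture(name): name is "scene" or "top" or "wrist"; returns the picture (420x560x3 uint8, red, green, blue); there is no depth.
- ctrl.camera_info(name): a dict with "fov_y" (degrees; the focal length in pixels is half the picture's height over the tangent of half this angle, whatever the lens; pixels are square), "cx", "cy" (the principal point, pixels), "camera_from_world" (4x4, takes a point from world to camera coordinates). Camera axes: x right, y down, z forward; pixel columns grow to the right and rows downward; lengths in mm; the calibration is good to about 2 mm. A picture is of the moment at which its call begins: read the wrist's pose just before it. camera_info takes no time and is no camera call; for the wrist camera it gives the pose at the moment of the call.
- ctrl.finish_job(): hands the job in, once; it reports no verdict.
The state is a dict: "time_s": time; "joints": joint angles; "dq": joint speeds; "tau": joint torques, N m; "eef_pos": TCP position; "ee_rot": TCP orientation; "force": force on the tool from outside, world axes, zero at the start; "wrist_torque": the same for the moment, N m; "grip_width": opening from 0.0 (shut) to 1.0 (fully open).
Only numpy, scipy, OpenCV 4.12 (cv2) and the standard library are available. Lean on these libraries where they do the work, as an engineer would, in place of code of your own. Each camera call takes 0.05 s, during which the arm holds its last target.

## Working session

There is one attempt and no reset: what is moved stays moved. The work goes in short steps, Python scripts to look and compute and a tool call to move; the robot and the scene stay as the last step left them, time stands still between calls to the robot, and variables do not carry over. Pictures are saved under pics/ and viewed, and the job is handed in when it is done.

Besides the shell and the picture viewer there is one more tool, called after ">>>" by a JSON object that holds its "api" and its "payload", one argument or row to a line. apply_moves: Moves the arm, as the interface text tells. Its arguments: {"type":"object","properties":{"commands":{"type":"array"},"squeeze":{"type":"number"}},"required":["commands"]}

```bash
ls; mkdir -p pics
python3 - <<'E'
from rig import ctrl
import cv2
for n in ("scene","top","wrist"):
    i=ctrl.camera_info(n); print(n,i)
    cv2.imwrite(f"pics/{n}0.png",ctrl.capture(n)[:,:,::-1])
print(ctrl.sense())
E
```

```text
pics
scene {'fov_y': 47.62455538313097, 'cx': 277.1406620626522, 'cy': 221.97359251887954, 'camera_from_world': array([[ 3.29656796e-01,  9.44007485e-01,  1.32765286e-02,
        -1.43017208e+02],
       [ 7.27985798e-01, -2.45215549e-01, -6.40239028e-01,
        -3.10311122e+02],
       [-6.01134823e-01,  2.20724271e-01, -7.68061014e-01,
         1.65232142e+03],
       [ 0.00000000e+00,  0.00000000e+00,  0.00000000e+00,
         1.00000000e+00]])}
top {'fov_y': 57.82369739916156, 'cx': 277.0850641856731, 'cy': 200.70791392548043, 'camera_from_world': array([[-9.06739903e-03, -9.99887686e-01, -1.19330429e-02,
         6.24087942e+00],
       [-9.95594057e-01,  1.01409645e-02, -9.32182128e-02,
         4.38254533e+02],
       [ 9.33287557e-02,  1.10352199e-02, -9.95574190e-01,
         1.08645568e+03],
       [ 0.00000000e+00,  0.00000000e+00,  0.00000000e+00,
         1.00000000e+00]])}
wrist {'fov_y': 68.30780669461616, 'cx': 279.66626938538644, 'cy': 206.42457548376896, 'camera_from_world': array([[ 2.79967620e-01,  9.60008325e-01, -1.46557864e-03,
        -5.24605730e+02],
      
[... 248 characters left out ...]
)}
{'time_s': 0.15, 'joints': array([ 1.06358445e+00,  3.13342049e-01,  1.49823908e+00,  2.27715088e-05,
        1.33099701e+00, -2.23403673e-01]), 'dq': array([ 4.02422925e-05, -1.73542388e-03, -1.10957221e-03,  2.86632133e-05,
        1.01458001e-03, -1.21819239e-04]), 'tau': array([ 3.30418497e-04, -4.12361205e+01, -2.59796065e+01, -2.24129008e-04,
        3.16456877e-03,  1.87234974e-05]), 'eef_pos': array([146.92931338, 503.84077556, 241.8648433 ]), 'ee_rot': array([-1.86355169e-04,  1.41430997e-01,  9.89947994e-01, -4.56279131e-04]), 'force': array([ 0.02044402,  0.40900952, -0.24968335]), 'wrist_torque': array([-0.01862612, -0.01008885,  0.05045271]), 'grip_width': 0.9977008536509271}
```

View pics/scene0.png

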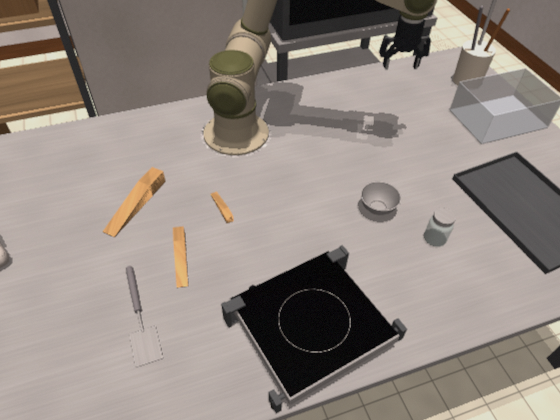

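View pics/top0.png

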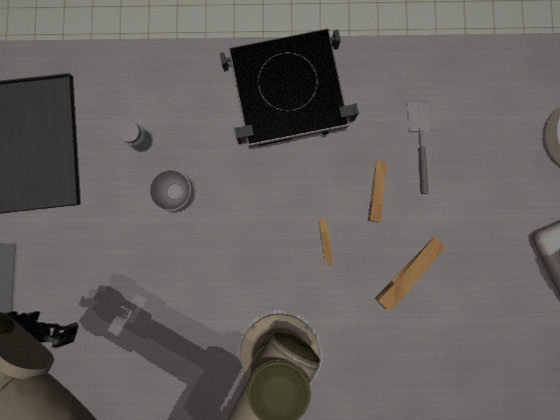

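View pics/wrist0.png

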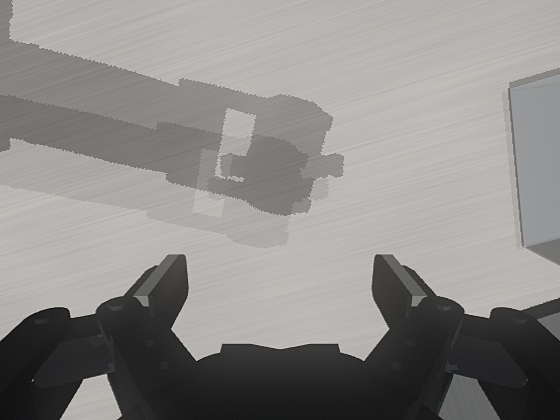

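Three wedges are in view. The middle-sized one is at about (377,190) in the top view and (180,257) in the scene view. The hob is at (290,85) in the top view, with its front edge running from (247,143) to (347,125). I'll enlarge both views.

```bash
cat > h.py <<'E'
import numpy as np, cv2
from rig import ctrl
def px2w(n,u,v,z,info=None):
    i=info or ctrl.camera_info(n); f=210/np.tan(np.radians(i["fov_y"]/2))
    M=np.array(i["camera_from_world"]); R=M[:3,:3]; t=M[:3,3]; c=-R.T@t
    d=R.T@np.array([(u-i["cx"])/f,(v-i["cy"])/f,1]); return c+d*(z-c[2])/d[2]
def w2px(n,p,info=None):
    i=info or ctrl.camera_info(n); f=210/np.tan(np.radians(i["fov_y"]/2))
    q=np.array(i["camera_from_world"])@np.r_[p,1]; return np.array([i["cx"]+f*q[0]/q[2],i["cy"]+f*q[1]/q[2]])
def crop(im,x0,y0,x1,y1,s,name):
    cv2.imwrite(name,cv2.resize(im[y0:y1,x0:x1],None,fx=s,fy=s,interpolation=cv2.INTER_CUBIC))
E
python3 - <<'E'
from h import *
a=cv2.imread("pics/top0.png");b=cv2.imread("pics/scene0.png")
crop(a,350,145,410,235,6,"pics/c1.png")
crop(a,215,20,365,160,5,"pics/c2.png")
crop(b,150,215,230,295,7,"pics/c3.png")
crop(b,215,240,415,415,4,"pics/c4.png")
E
```

```text
(no output)
```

View pics/c1.png

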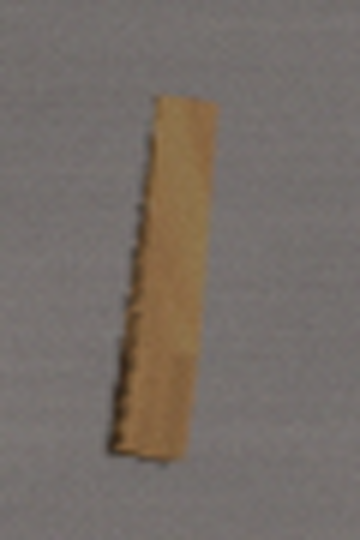

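View pics/c2.png

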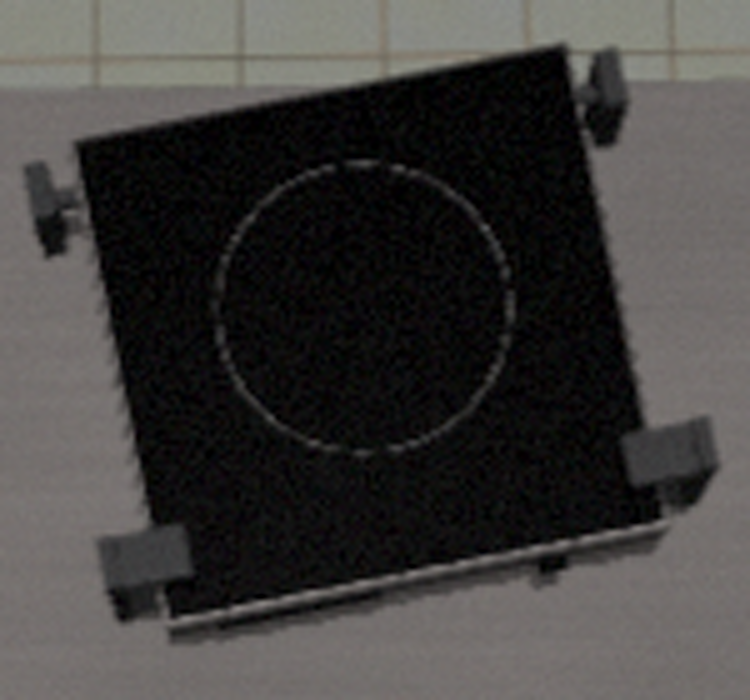

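View pics/c3.png

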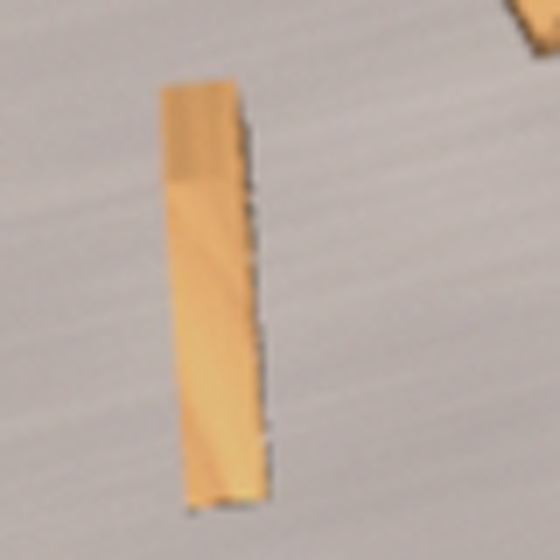

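View pics/c4.png

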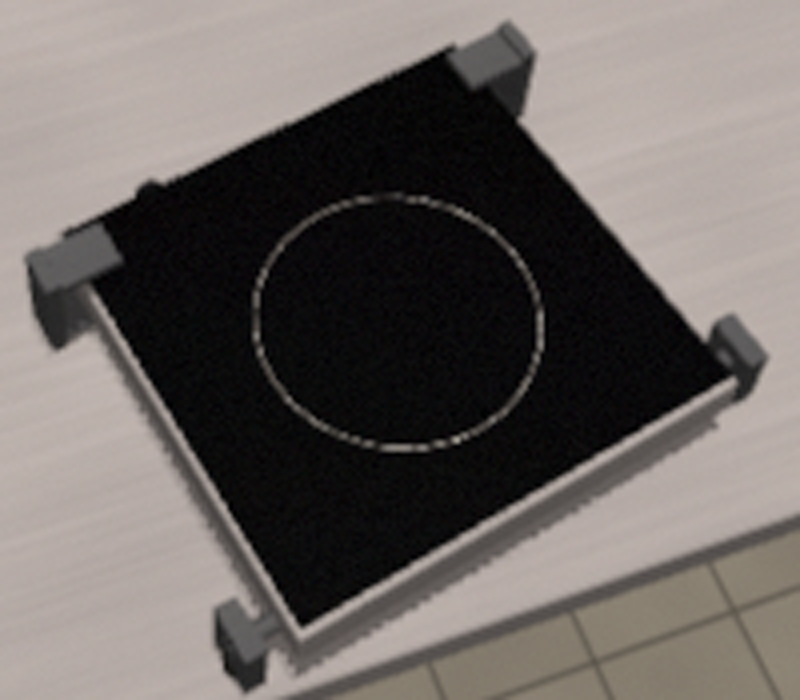

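Run:
```python
from h import *
np.set_printoptions(precision=1,suppress=True)
i=ctrl.camera_info("top");M=i["camera_from_world"];print("topcam",-M[:3,:3].T@M[:3,3])
T=lambda x,y,s,ox,oy:(ox+x/s,oy+y/s)
for n,z,p in [("noseL",3,(157,97)),("noseR",3,(217,102)),("backR",33,(183,462)),("backL bot",0,(113,455))]:
    print("top",n,px2w("top",*T(*p,6,350,145),z))
for n,z,p in [("noseL",0,(188,508)),("noseR",0,(268,499)),("backL",33,(160,88)),("backR",33,(235,80)),("ridgeL",33,(165,180))]:
    print("scene",n,px2w("scene",*T(*p,7,150,215),z))
for z in (45,48,51):
  for n,p in [("L",(168,622)),("R",(664,520)),("rearL",(76,143)),("rearR",(565,45))]:
    print("hob top",n,z,px2w("top",*T(*p,5,215,20),z if n in "LR" else z+13))
print("scene hob FL",px2w("scene",*T(70,232,4,215,240),48))
for n,p in [("clipTopL",(100,540)),("clipTopR",(710,418))]:
    print(n,px2w("top",*T(*p,5,215,20),80))
```

```text
topcam [ 335.   -10.2 1122.6]
top noseL [ 555.2 -293.9    3. ]
top noseR [ 552.3 -323.4    3. ]
top backR [ 373.1 -292.7   33. ]
top backL bot [ 378.  -267.2    0. ]
scene noseL [ 554.6 -320.8    0. ]
scene noseR [ 560.3 -291.6    0. ]
scene backL [ 378.8 -291.2   33. ]
scene backR [ 384.3 -261.9   33. ]
scene ridgeL [ 425.4 -298.5   33. ]
hob top L 45 [600.2  82.6  45. ]
hob top R 45 [ 656.9 -205.    45. ]
hob top rearL 45 [883.2 134.8  58. ]
hob top rearR 45 [ 938.8 -152.2   58. ]
hob top L 48 [599.5  82.3  48. ]
hob top R 48 [ 656.  -204.4   48. ]
hob top rearL 48 [881.7 134.3  61. ]
hob top rearR 48 [ 937.1 -151.8   61. ]
hob top L 51 [598.8  82.1  51. ]
hob top R 51 [ 655.1 -203.9   51. ]
hob top rearL 51 [880.1 133.9  64. ]
hob top rearR 51 [ 935.4 -151.4   64. ]
scene hob FL [ 660.2 -196.5   48. ]
clipTopL [639.  117.7  80. ]
clipTopR [ 704.9 -226.    80. ]
```

Both cameras agree on the wedge: nose at about (556,-307), thick end near the robot at about (378,-278), yaw about -0.16. The length comes out at 181 mm against 180 given. The hob's lower front edge has its middle at about (629,-61), yaw about 0.19. Next I move over the wedge.

>>> {"api": "apply_moves", "payload": {
  "commands": [
    [8.5,0,0,0,-0.12],
    [8.5,-3.5,0,0,0],
    [8.5,-3.5,0,0,0],
    [8.5,-3.5,0,0,0],
    [8.5,-3.5,0,0,0],
    [8.5,-1.2,-3.67,0,0],
    [8.5,-1.2,-3.67,0,0],
    [8.5,-1.2,-3.67,0,0],
    [8.5,-1.2,-3.67,0,0],
    [8.5,-1.2,-3.67,0,0],
    [8.5,-1.2,-3.67,0,0],
    [8.5,-1.2,-3.67,0,0]
  ],
  "squeeze": 40
}}

```text
time_s: 1.15
eef_pos: [325.8, 212.4, 242.2]
ee_rot: [0.0, 0.082, 0.997, -0.0]
force: [1.3, -0.1, 0.7]
grip_width: 0.991
```

>>> {"api": "apply_moves", "payload": {
  "commands": [
    [8.5,-1.2,-3.67,0,0],
    [8.5,-1.2,-3.67,0,0],
    [8.5,-1.2,-3.67,0,0],
    [8.5,-1.2,-3.67,0,0],
    [8.5,-1.2,-3.67,0,0],
    [8.5,-1.2,-3.67,0,0],
    [8.5,-1.2,-3.67,0,0],
    [8.5,-1.2,-3.67,0,0],
    [8.5,-1.2,-3.67,0,0],
    [8.5,-1.2,-3.67,0,0],
    [8.5,-1.2,-3.67,0,0],
    [8.5,-1.2,-3.67,0,0]
  ]
}}

```text
time_s: 2.15
eef_pos: [396.1, -246.0, 242.1]
ee_rot: [-0.0, 0.082, 0.997, 0.0]
force: [0.4, 0.7, 0.1]
grip_width: 0.996
```

>>> {"api": "apply_moves", "payload": {
  "commands": [
    [8.5,0,0,1,0],
    [8.5,0,0,0,0],
    [8.5,0,0,0,0]
  ]
}}

```text
time_s: 2.4
eef_pos: [396.1, -243.5, 231.8]
ee_rot: [-0.001, 0.082, 0.997, 0.001]
force: [0.8, 0.3, -0.1]
grip_width: 0.995
```

Run:
```python
from h import *
np.set_printoptions(precision=4,suppress=True)
s=ctrl.sense();print(s["eef_pos"],s["ee_rot"],s["joints"])
i=ctrl.camera_info("wrist"); np.save("w1.npy",i["camera_from_world"])
cv2.imwrite("pics/wrist1.png",ctrl.capture("wrist")[:,:,::-1])
print(w2px("wrist",[556,-307,0]),w2px("wrist",[378,-278,33]),i["cx"])
```

```text
[ 396.0572 -243.4985  231.8357] [-0.0007  0.0819  0.9966  0.0007] [-0.8041  0.1902  1.6844  0.0001  1.2689 -2.211 ]
[251.7903 303.9541] [244.8333 173.5476] 279.66626938538644
```

View pics/wrist1.png

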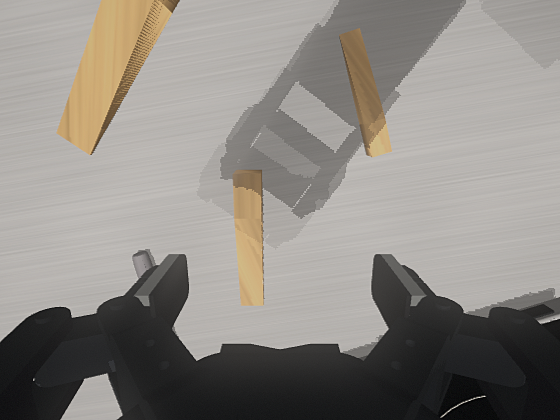

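The wrist view shows the wedge's block end at about (234–262,170) and its nose at about (240–264,305). Both are within about 4 px of my prediction.

Run:
```python
from h import *
a=cv2.imread("pics/wrist1.png")
crop(a,220,160,280,310,5,"pics/c5.png")
crop(a,220,160,280,230,8,"pics/c6.png")
```

```text
(no output)
```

View pics/c5.png

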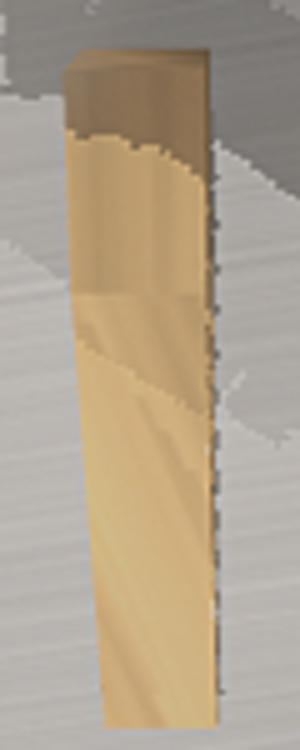

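Run:
```python
from h import *
np.set_printoptions(precision=1,suppress=True)
i=ctrl.camera_info("wrist"); M=np.load("w1.npy");i["camera_from_world"]=M
print(-M[:3,:3].T@M[:3,3])
for n,z,p in [("b50L",33,(66,50)),("b50R",33,(208,50)),("b66L",33,(66,66)),("b66R",33,(208,64)),("rL",33,(75,295)),("rR",33,(204,295)),("nL",3,(105,728)),("nR",3,(218,728))]:
    print(n,px2w("wrist",220+p[0]/5,160+p[1]/5,z,i))
```

```text
[ 330.5 -232.7  362.3]
b50L [ 371.7 -289.5   33. ]
b50R [ 376.7 -259.6   33. ]
b66L [ 375.1 -290.2   33. ]
b66R [ 379.6 -260.1   33. ]
rL [ 425.8 -298.6   33. ]
rR [ 430.5 -270.3   33. ]
nL [ 553.3 -320.9    3. ]
nR [ 558.2 -291.5    3. ]
```

The refined wedge grip point is (402,-279.5) with yaw -0.172, and the cameras agree to about 2 mm. Next I align, descend and grip.

>>> {"api": "apply_moves", "payload": {
  "commands": [
    [7,-1.17,-3.45,0,0.008],
    [7,0,0,4,0],
    [7,0,0,4,0],
    [7,0,0,4,0],
    [7,0,0,4,0],
    [7,0,0,3,0],
    [7,0,0,1.5,0],
    [7,0,0,0.98,0],
    [7,0,0,0,0],
    [7,0,0,0,0]
  ]
}}

```text
time_s: 3.28
eef_pos: [402.9, -279.9, 18.5]
ee_rot: [0.0, 0.085, 0.996, -0.0]
force: [0.4, 0.5, 0.2]
grip_width: 0.821
```

>>> {"api": "apply_moves", "payload": {
  "commands": [
    [2.8,0,0,0,0],
    [2.8,0,0,0,0],
    [2.8,0,0,0,0],
    [2.8,0,0,0,0],
    [2.8,0,0,0,0],
    [2.8,0,0,0,0],
    [2.8,0,0,0,0],
    [2.8,0,0,0,0]
  ],
  "squeeze": 30
}}

```text
time_s: 3.95
eef_pos: [402.7, -280.3, 18.5]
ee_rot: [0.001, 0.086, 0.996, -0.001]
force: [-0.4, 2.0, 6.3]
grip_width: 0.342
```

>>> {"api": "apply_moves", "payload": {
  "commands": [
    [2.8,0,0,-0.5,0],
    [2.8,0,0,0,-0.12],
    [2.8,0,0,0,-0.12],
    [2.8,0,0,0,-0.122],
    [2.8,-1.33,2.87,0,0],
    [2.8,-1.33,2.87,0,0],
    [2.8,-1.33,2.87,0,0],
    [2.8,-1.33,2.87,0,0],
    [2.8,-1.33,2.87,0,0],
    [2.8,-1.33,2.87,0,0],
    [2.8,0,0,0,0],
    [2.8,0,0,0,0]
  ]
}}

```text
time_s: 4.95
eef_pos: [448.3, -94.7, 22.8]
ee_rot: [0.0, -0.096, 0.995, -0.0]
force: [-0.7, -0.2, -2.2]
grip_width: 0.35
```

Run:
```python
from h import *
np.set_printoptions(precision=4,suppress=True)
s=ctrl.sense();print(s["eef_pos"],s["ee_rot"],s["force"],s["wrist_torque"])
a=ctrl.capture("top")[:,:,::-1];b=ctrl.capture("scene")[:,:,::-1]
cv2.imwrite("pics/top2.png",a);cv2.imwrite("pics/scene2.png",b)
crop(a,220,90,370,210,5,"pics/c7.png");crop(b,180,200,360,340,4,"pics/c8.png")
```

```text
[448.3091 -94.6612  22.822 ] [ 0.0001 -0.0964  0.9953 -0.0001] [-0.6746 -0.2106 -2.1726] [ 0.0028  0.0269 -0.0059]
```

View pics/c7.png

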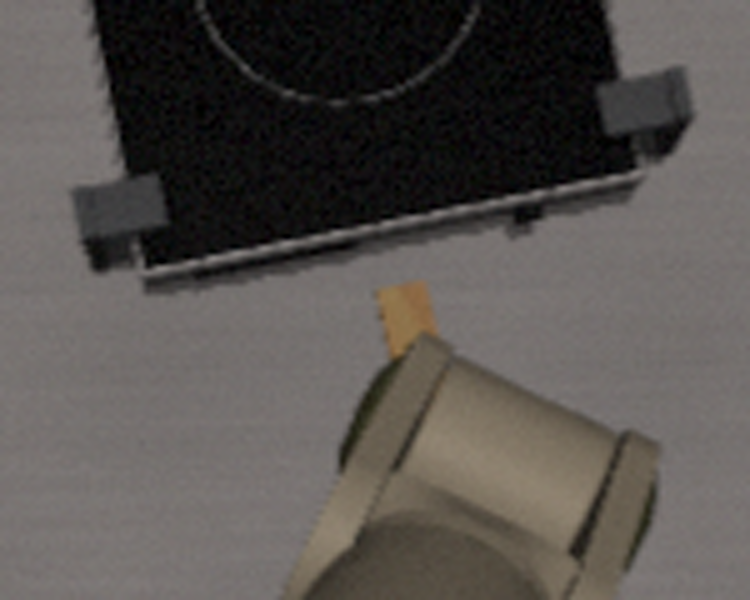

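View pics/c8.png

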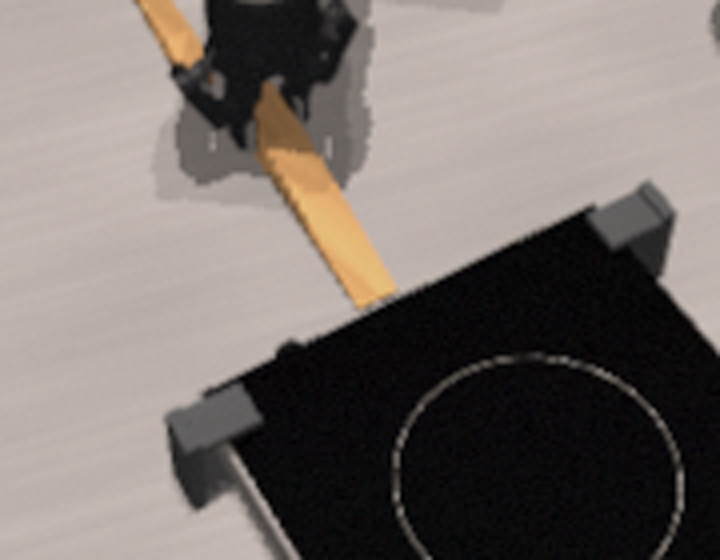

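The nose is at about (403,288) in the crop, and projected along the hob's axis it meets the front edge's middle, near (394,224). Next I lower to the bench.

>>> {"api": "apply_moves", "payload": {
  "commands": [
    [2.8,0,0,0.2,0],
    [2.8,0,0,0.15,0],
    [2.8,0,0,0.05,0],
    [2.8,0,0,0,0],
    [2.8,0,0,0,0]
  ]
}}

```text
time_s: 5.47
eef_pos: [448.1, -96.2, 18.5]
ee_rot: [0.0, -0.095, 0.996, -0.0]
force: [0.8, -0.6, 0.9]
grip_width: 0.346
```

>>> {"api": "apply_moves", "payload": {
  "commands": [
    [2.8,0,0,0.05,0],
    [2.8,0,0,0,0],
    [2.8,0,0,0,0]
  ]
}}

```text
time_s: 5.72
eef_pos: [448.2, -96.2, 18.5]
ee_rot: [0.0, -0.095, 0.995, -0.0]
force: [-2.8, -1.4, 8.2]
grip_width: 0.343
```

>>> {"api": "apply_moves", "payload": {
  "commands": [
    [2.8,0,0,-0.04,0],
    [2.8,-0.5,0,0,0],
    [2.8,-1,0,0,0],
    [2.8,-1,0,0,0],
    [2.8,-1,0,0,0],
    [2.8,-0.5,0,0,0],
    [2.8,-0.5,0,0,0],
    [2.8,0,0,0,0],
    [2.8,0,0,0,0],
    [2.8,0,0,0,0]
  ]
}}

```text
time_s: 6.55
eef_pos: [492.5, -87.3, 18.5]
ee_rot: [0.0, -0.095, 0.995, -0.0]
force: [1.1, 0.0, 1.7]
grip_width: 0.347
```

Run:
```python
from h import *
np.set_printoptions(precision=4,suppress=True)
s=ctrl.sense();print(s["eef_pos"],s["ee_rot"],s["force"],s["wrist_torque"])
print((np.array([629.5,-61])-s["eef_pos"][:2]))
a=ctrl.capture("top")[:,:,::-1];b=ctrl.capture("scene")[:,:,::-1]
crop(a,220,90,370,210,5,"pics/c9.png");crop(b,180,200,360,340,4,"pics/c10.png")
```

```text
[492.4886 -87.2736  18.4782] [ 0.0004 -0.095   0.9955 -0.0001] [1.0926 0.042  1.7433] [ 0.0392 -0.3424 -0.0148]
[137.0114  26.2736]
```

View pics/c10.png

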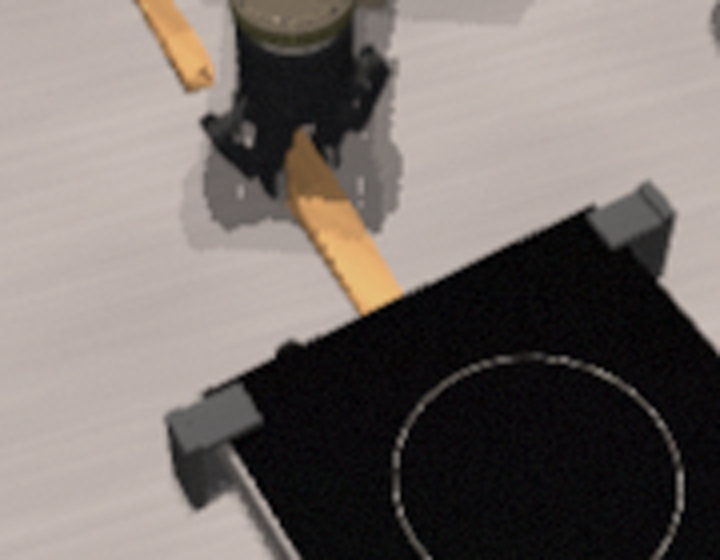

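View pics/c9.png

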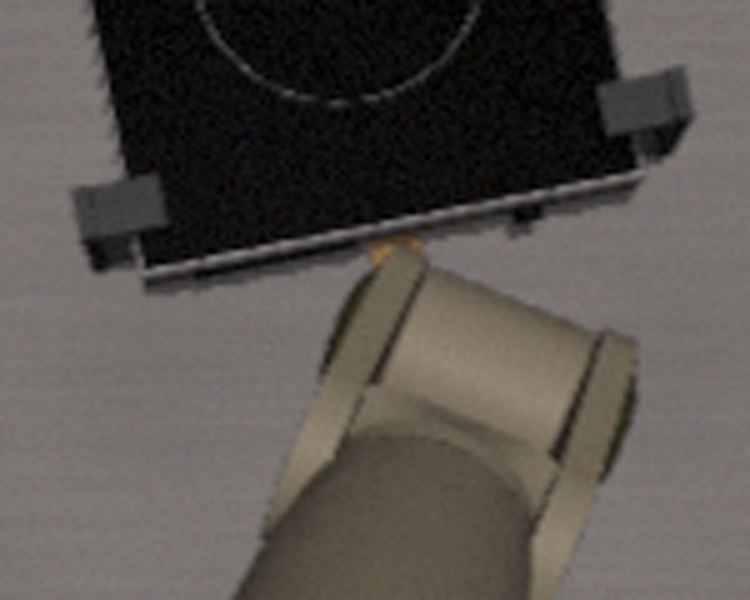

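>>> {"api": "apply_moves", "payload": {
  "commands": [
    [2.8,-0.2,0,0,0],
    [2.8,-0.2,0,0,0],
    [2.8,-0.2,0,0,0],
    [2.8,-0.2,0,0,0]
  ]
}}

```text
time_s: 6.98
eef_pos: [499.6, -85.8, 18.5]
ee_rot: [-0.001, -0.095, 0.995, 0.0]
force: [-2.7, -0.6, 5.4]
grip_width: 0.342
```

>>> {"api": "apply_moves", "payload": {
  "commands": [
    [2.8,-0.2,0,0,0],
    [2.8,-0.2,0,0,0],
    [2.8,-0.2,0,0,0],
    [2.8,-0.2,0,0,0],
    [2.8,-0.2,0,0,0]
  ]
}}

```text
time_s: 7.4
eef_pos: [509.4, -83.9, 18.5]
ee_rot: [-0.001, -0.095, 0.995, 0.0]
force: [-3.4, -0.3, 5.8]
grip_width: 0.342
```

>>> {"api": "apply_moves", "payload": {
  "commands": [
    [2.8,-0.2,0,0,0],
    [2.8,-0.2,0,0,0],
    [2.8,-0.2,0,0,0],
    [2.8,-0.2,0,0,0],
    [2.8,-0.2,0,0,0]
  ]
}}

```text
time_s: 7.82
eef_pos: [519.2, -82.0, 18.5]
ee_rot: [-0.001, -0.095, 0.995, 0.0]
force: [-4.2, -0.9, 6.6]
grip_width: 0.345
```

>>> {"api": "apply_moves", "payload": {
  "commands": [
    [2.8,-0.2,0,0,0],
    [2.8,-0.2,0,0,0],
    [2.8,-0.2,0,0,0],
    [2.8,-0.2,0,0,0],
    [2.8,-0.2,0,0,0]
  ]
}}

```text
time_s: 8.23
eef_pos: [527.7, -80.2, 18.5]
ee_rot: [-0.002, -0.095, 0.995, 0.0]
force: [-12.9, -3.3, 12.1]
grip_width: 0.344
```

The force jumped, so the wedge now touches the hob at about 51 mm of insertion. I'll relieve the surplus downward press.

>>> {"api": "apply_moves", "payload": {
  "commands": [
    [2.8,0,0,-0.07,0],
    [2.8,0,0,0,0],
    [2.8,0,0,0,0]
  ]
}}

```text
time_s: 8.48
eef_pos: [528.1, -80.0, 18.5]
ee_rot: [-0.002, -0.095, 0.995, 0.001]
force: [-4.9, -1.3, 2.5]
grip_width: 0.347
```

>>> {"api": "apply_moves", "payload": {
  "commands": [
    [2.8,-0.1,0,0,0],
    [2.8,-0.1,0,0,0],
    [2.8,-0.1,0,0,0],
    [2.8,-0.1,0,0,0],
    [2.8,-0.1,0,0,0]
  ]
}}

```text
time_s: 8.9
eef_pos: [532.6, -79.0, 18.5]
ee_rot: [-0.002, -0.095, 0.995, 0.001]
force: [-8.1, -2.1, 4.3]
grip_width: 0.345
```

>>> {"api": "apply_moves", "payload": {
  "commands": [
    [2.8,-0.15,0,-0.03,0],
    [2.8,-0.15,0,0,0],
    [2.8,-0.15,0,0,0],
    [2.8,-0.15,0,0,0],
    [2.8,-0.15,0,0,0],
    [2.8,-0.15,0,0,0]
  ]
}}

```text
time_s: 9.4
eef_pos: [541.5, -77.2, 18.5]
ee_rot: [-0.002, -0.095, 0.995, 0.001]
force: [-6.8, -0.9, 2.4]
grip_width: 0.345
```

>>> {"api": "apply_moves", "payload": {
  "commands": [
    [2.8,-0.15,0,0,0],
    [2.8,-0.15,0,0,0],
    [2.8,-0.15,0,0,0],
    [2.8,-0.15,0,0,0],
    [2.8,-0.15,0,0,0],
    [2.8,-0.15,0,0,0]
  ]
}}

```text
time_s: 9.9
eef_pos: [550.3, -75.5, 18.5]
ee_rot: [-0.002, -0.095, 0.995, 0.001]
force: [-7.3, -1.5, 2.3]
grip_width: 0.343
```

>>> {"api": "apply_moves", "payload": {
  "commands": [
    [2.8,-0.15,0,0,0],
    [2.8,-0.15,0,0,0],
    [2.8,-0.15,0,0,0],
    [2.8,-0.15,0,0,0],
    [2.8,-0.15,0,0,0]
  ]
}}

```text
time_s: 10.32
eef_pos: [557.7, -74.1, 18.5]
ee_rot: [-0.002, -0.095, 0.995, 0.001]
force: [-7.0, -0.5, 1.7]
grip_width: 0.341
```

By geometry, level comes about 56 mm after first contact, which was between 43 and 51 mm. That puts it at roughly 98–107 mm insertion, and I'm now at about 81. I'll go to about 92, then take fine steps.

>>> {"api": "apply_moves", "payload": {
  "commands": [
    [2.8,-0.15,0,0,0],
    [2.8,-0.15,0,0,0],
    [2.8,-0.15,0,0,0],
    [2.8,-0.15,0,0,0],
    [2.8,0,0,0,0]
  ]
}}

```text
time_s: 10.73
eef_pos: [563.9, -73.0, 18.5]
ee_rot: [-0.002, -0.095, 0.995, 0.001]
force: [-5.6, -0.5, 0.3]
grip_width: 0.346
```

>>> {"api": "apply_moves", "payload": {
  "commands": [
    [2.8,-0.1,0,0,0],
    [2.8,-0.1,0,0,0],
    [2.8,-0.1,0,0,0],
    [2.8,-0.1,0,0,0]
  ]
}}

```text
time_s: 11.07
eef_pos: [567.5, -72.3, 18.5]
ee_rot: [-0.002, -0.095, 0.995, 0.001]
force: [-6.8, -1.7, 1.6]
grip_width: 0.347
```

Run:
```python
from h import *
np.set_printoptions(precision=4,suppress=True)
s=ctrl.sense();print(s["time_s"],s["eef_pos"],s["ee_rot"],s["force"],s["wrist_torque"])
a=ctrl.capture("top")[:,:,::-1];b=ctrl.capture("scene")[:,:,::-1]
crop(a,220,90,370,210,5,"pics/c11.png");crop(b,180,200,360,340,4,"pics/c12.png")
```

```text
11.0667 [567.5212 -72.2975  18.5363] [-0.0024 -0.0949  0.9955  0.0007] [-6.8397 -1.6864  1.5742] [-0.2248  0.7654 -0.0188]
```

View pics/c12.png

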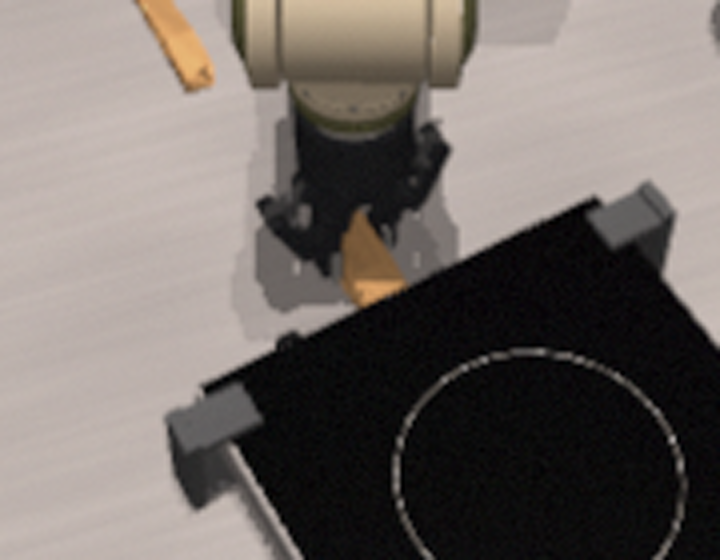

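The hob front has visibly risen, and the wedge is still central and square. I continue in small steps.

>>> {"api": "apply_moves", "payload": {
  "commands": [
    [2.8,-0.05,0,0,0],
    [2.8,-0.05,0,0,0],
    [2.8,-0.05,0,0,0],
    [2.8,-0.05,0,0,0]
  ]
}}

```text
time_s: 11.5
eef_pos: [569.5, -71.9, 18.5]
ee_rot: [-0.002, -0.095, 0.995, 0.001]
force: [-6.9, -1.0, 2.4]
grip_width: 0.345
```

>>> {"api": "apply_moves", "payload": {
  "commands": [
    [2.8,-0.05,0,0,0],
    [2.8,-0.05,0,0,0]
  ]
}}

```text
time_s: 11.67
eef_pos: [570.5, -71.8, 18.5]
ee_rot: [-0.002, -0.095, 0.995, 0.001]
force: [-5.8, -2.0, 1.9]
grip_width: 0.343
```

>>> {"api": "apply_moves", "payload": {
  "commands": [
    [2.8,-0.04,0,0,0],
    [2.8,-0.04,0,0,0]
  ]
}}

```text
time_s: 11.83
eef_pos: [571.3, -71.6, 18.5]
ee_rot: [-0.002, -0.095, 0.995, 0.001]
force: [-6.4, -1.1, 2.0]
grip_width: 0.346
```

>>> {"api": "apply_moves", "payload": {
  "commands": [
    [2.8,-0.04,0,0,0],
    [2.8,-0.04,0,0,0]
  ]
}}

```text
time_s: 12.0
eef_pos: [572.0, -71.4, 18.5]
ee_rot: [-0.002, -0.095, 0.995, 0.001]
force: [-7.1, -0.8, 1.5]
grip_width: 0.346
```

>>> {"api": "apply_moves", "payload": {
  "commands": [
    [2.8,-0.04,0,0,0],
    [2.8,-0.04,0,0,0]
  ]
}}

```text
time_s: 12.17
eef_pos: [572.8, -71.3, 18.5]
ee_rot: [-0.002, -0.095, 0.995, 0.001]
force: [-6.2, -0.8, 1.8]
grip_width: 0.341
```

>>> {"api": "apply_moves", "payload": {
  "commands": [
    [2.8,-0.03,0,0,0],
    [2.8,-0.03,0,0,0]
  ]
}}

```text
time_s: 12.33
eef_pos: [573.4, -71.2, 18.5]
ee_rot: [-0.002, -0.095, 0.995, 0.001]
force: [-6.5, -1.3, 1.8]
grip_width: 0.347
```

>>> {"api": "apply_moves", "payload": {
  "commands": [
    [2.8,-0.03,0,0,0],
    [2.8,-0.03,0,0,0]
  ]
}}

```text
time_s: 12.5
eef_pos: [574.0, -71.1, 18.5]
ee_rot: [-0.002, -0.095, 0.995, 0.001]
force: [-6.6, -1.7, 1.5]
grip_width: 0.341
```

>>> {"api": "apply_moves", "payload": {
  "commands": [
    [2.8,-0.03,0,0,0],
    [2.8,-0.03,0,0,0]
  ]
}}

```text
time_s: 12.67
eef_pos: [574.6, -71.0, 18.5]
ee_rot: [-0.002, -0.095, 0.995, 0.001]
force: [-7.2, -1.2, 1.2]
grip_width: 0.348
```

>>> {"api": "apply_moves", "payload": {
  "commands": [
    [2.8,-0.03,0,0,0],
    [2.8,-0.03,0,0,0]
  ]
}}

```text
time_s: 12.83
eef_pos: [575.2, -70.8, 18.5]
ee_rot: [-0.002, -0.095, 0.995, 0.001]
force: [-7.2, -1.2, 3.0]
grip_width: 0.344
```

>>> {"api": "apply_moves", "payload": {
  "commands": [
    [2.8,-0.03,0,0,0],
    [2.8,-0.03,0,0,0]
  ]
}}

```text
time_s: 13.0
eef_pos: [575.8, -70.7, 18.5]
ee_rot: [-0.002, -0.095, 0.995, 0.001]
force: [-7.0, -0.9, 1.6]
grip_width: 0.346
```

>>> {"api": "apply_moves", "payload": {
  "commands": [
    [2.8,-0.03,0,0,0],
    [2.8,-0.03,0,0,0]
  ]
}}

```text
time_s: 13.17
eef_pos: [576.3, -70.6, 18.5]
ee_rot: [-0.003, -0.095, 0.995, 0.001]
force: [-8.0, -2.7, 3.0]
grip_width: 0.347
```

>>> {"api": "apply_moves", "payload": {
  "commands": [
    [2.8,-0.03,0,0,0],
    [2.8,-0.03,0,0,0]
  ]
}}

```text
time_s: 13.33
eef_pos: [576.5, -70.6, 18.5]
ee_rot: [-0.003, -0.095, 0.995, 0.001]
force: [-10.9, -2.4, 4.8]
grip_width: 0.342
```

The wedge is now tightening: the force rises and the advance has slowed. I go in still finer steps.

>>> {"api": "apply_moves", "payload": {
  "commands": [
    [2.8,-0.02,0,0,0],
    [2.8,0,0,0,0],
    [2.8,0,0,0,0]
  ]
}}

```text
time_s: 13.58
eef_pos: [576.5, -70.6, 18.5]
ee_rot: [-0.003, -0.095, 0.995, 0.001]
force: [-11.1, -2.7, 4.7]
grip_width: 0.349
```

>>> {"api": "apply_moves", "payload": {
  "commands": [
    [2.8,-0.02,0,0,0],
    [2.8,-0.01,0,0,0],
    [2.8,0,0,0,0]
  ]
}}

```text
time_s: 13.83
eef_pos: [576.6, -70.6, 18.5]
ee_rot: [-0.004, -0.095, 0.995, 0.001]
force: [-11.7, -2.9, 5.2]
grip_width: 0.344
```

>>> {"api": "apply_moves", "payload": {
  "commands": [
    [2.8,-0.03,0,0,0],
    [2.8,0,0,0,0],
    [2.8,0,0,0,0]
  ]
}}

```text
time_s: 14.08
eef_pos: [576.7, -70.6, 18.5]
ee_rot: [-0.004, -0.095, 0.995, 0.001]
force: [-12.8, -3.2, 7.2]
grip_width: 0.343
```

Run:
```python
from h import *
np.set_printoptions(precision=4,suppress=True)
s=ctrl.sense();print(s)
```

```text
{'time_s': 14.0833, 'joints': array([-0.3225,  0.6967,  1.5361, -0.0022,  0.9163, -2.0823]), 'dq': array([-0.0012,  0.0011,  0.0019,  0.0018,  0.0003,  0.0012]), 'tau': array([  2.5876, -50.0462, -23.7708,   1.2458,  -2.3467,  -0.0602]), 'eef_pos': array([576.7196, -70.5684,  18.5089]), 'ee_rot': array([-0.0038, -0.095 ,  0.9955,  0.0007]), 'force': array([-12.8397,  -3.1512,   7.1755]), 'wrist_torque': array([-0.5955,  1.7413, -0.0645]), 'grip_width': 0.3432485629817073}
```

>>> {"api": "apply_moves", "payload": {
  "commands": [
    [2.8,0,0,-0.03,0],
    [2.8,0,0,0,0],
    [2.8,0,0,0,0]
  ]
}}

```text
time_s: 14.33
eef_pos: [576.7, -70.6, 18.5]
ee_rot: [-0.004, -0.095, 0.995, 0.001]
force: [-11.3, -2.7, 2.0]
grip_width: 0.345
```

>>> {"api": "apply_moves", "payload": {
  "commands": [
    [2.8,-0.02,0,0,0],
    [2.8,0,0,0,0],
    [2.8,0,0,0,0]
  ]
}}

```text
time_s: 14.58
eef_pos: [576.7, -70.5, 18.5]
ee_rot: [-0.004, -0.095, 0.995, 0.001]
force: [-12.2, -3.1, 4.2]
grip_width: 0.348
```

>>> {"api": "apply_moves", "payload": {
  "commands": [
    [2.8,-0.03,0,0,0],
    [2.8,0,0,0,0],
    [2.8,0,0,0,0]
  ]
}}

```text
time_s: 14.83
eef_pos: [576.8, -70.5, 18.5]
ee_rot: [-0.004, -0.095, 0.995, 0.001]
force: [-14.1, -5.1, 4.1]
grip_width: 0.346
```

>>> {"api": "apply_moves", "payload": {
  "commands": [
    [2.8,-0.03,0,0,0],
    [2.8,0,0,0,0],
    [2.8,0,0,0,0]
  ]
}}

```text
time_s: 15.08
eef_pos: [576.9, -70.4, 18.5]
ee_rot: [-0.005, -0.095, 0.995, 0.001]
force: [-15.3, -3.8, 5.6]
grip_width: 0.343
```

>>> {"api": "apply_moves", "payload": {
  "commands": [
    [2.8,-0.03,0,0,0],
    [2.8,0,0,0,0],
    [2.8,0,0,0,0]
  ]
}}

```text
time_s: 15.33
eef_pos: [577.0, -70.4, 18.5]
ee_rot: [-0.005, -0.095, 0.995, 0.001]
force: [-16.5, -4.5, 6.3]
grip_width: 0.347
```

>>> {"api": "apply_moves", "payload": {
  "commands": [
    [2.8,0,0,0,0],
    [2.8,0,0,0,0]
  ]
}}

```text
time_s: 15.5
eef_pos: [577.0, -70.5, 18.5]
ee_rot: [-0.005, -0.095, 0.995, 0.001]
force: [-17.5, -3.7, 6.7]
grip_width: 0.348
```

The push is now about 18 N. The hob's share is about 2.45 times its lifting value, which suggests roughly 11–12 N against the clips. I stop here, relax the arm and release.

>>> {"api": "apply_moves", "payload": {
  "commands": [
    [2.8,0.05,0,-0.02,0],
    [2.8,0.04,0,-0.01,0],
    [2.8,0,0,0,0],
    [2.8,0,0,0,0]
  ]
}}

```text
time_s: 15.83
eef_pos: [577.0, -70.5, 18.5]
ee_rot: [-0.004, -0.095, 0.995, 0.001]
force: [-8.2, -2.6, -0.6]
grip_width: 0.347
```

>>> {"api": "apply_moves", "payload": {
  "commands": [
    [2.8,0.05,0,0.01,0],
    [2.8,0,0,0,0],
    [2.8,0,0,0,0]
  ]
}}

```text
time_s: 16.08
eef_pos: [577.0, -70.5, 18.5]
ee_rot: [-0.003, -0.095, 0.995, 0.001]
force: [-7.0, -1.7, -1.1]
grip_width: 0.344
```

>>> {"api": "apply_moves", "payload": {
  "commands": [
    [3.6,0,0,0,0],
    [3.8,0,0,0,0],
    [4.2,0,0,0,0],
    [5,0,0,0,0],
    [6,0,0,0,0],
    [6,0,0,0,0]
  ],
  "squeeze": 20
}}

```text
time_s: 16.58
eef_pos: [579.4, -70.5, 20.0]
ee_rot: [0.0, -0.095, 0.995, -0.0]
force: [-0.7, 0.1, 1.1]
grip_width: 0.703
```

Run:
```python
from h import *
np.set_printoptions(precision=4,suppress=True)
s=ctrl.sense();print(s["time_s"],s["eef_pos"],s["ee_rot"],s["force"],s["wrist_torque"])
b=ctrl.capture("scene")[:,:,::-1]
crop(b,180,200,360,340,4,"pics/c13.png")
```

```text
16.5833 [579.3606 -70.4602  19.9573] [ 0.0001 -0.095   0.9955 -0.    ] [-0.6805  0.0557  1.0843] [-0.003   0.0674 -0.0178]
```

View pics/c13.png

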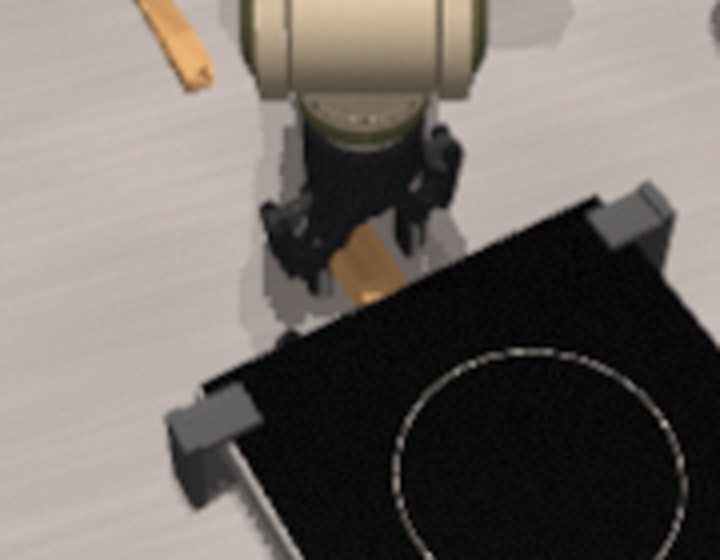

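Released, and the arm sprang free by 2 mm. The hob front stays up. Next I retreat straight up and then back.

>>> {"api": "apply_moves", "payload": {
  "commands": [
    [6.5,0,0,0,0],
    [6.5,0,0,-0.5,0],
    [6.5,0,0,-1.5,0],
    [6.5,0,0,-3,0],
    [6.5,0,0,-4,0],
    [6.5,0,0,-4,0],
    [6.5,3,0,-2,0],
    [6.5,4,0,0,0],
    [6.5,4,0,0,0],
    [6.5,4,0,0,0],
    [6.5,0,0,0,0],
    [6.5,0,0,0,0]
  ]
}}

```text
time_s: 17.63
eef_pos: [431.1, -99.1, 170.6]
ee_rot: [0.0, -0.094, 0.996, -0.0]
force: [0.9, -1.0, 0.5]
grip_width: 0.759
```

Run:
```python
from h import *
np.set_printoptions(precision=4,suppress=True)
s=ctrl.sense();print(s["time_s"],s["eef_pos"],s["force"])
c=ctrl.camera_info("wrist");np.save("w3.npy",c["camera_from_world"])
w=ctrl.capture("wrist")[:,:,::-1];a=ctrl.capture("top")[:,:,::-1];b=ctrl.capture("scene")[:,:,::-1]
cv2.imwrite("pics/top4.png",a);cv2.imwrite("pics/scene4.png",b);cv2.imwrite("pics/wrist4.png",w)
crop(a,220,90,370,210,5,"pics/c14.png");crop(b,180,200,380,350,4,"pics/c15.png")
```

```text
17.6333 [431.0905 -99.0666 170.6345] [ 0.9471 -0.9718  0.4504]
```

View pics/c14.png

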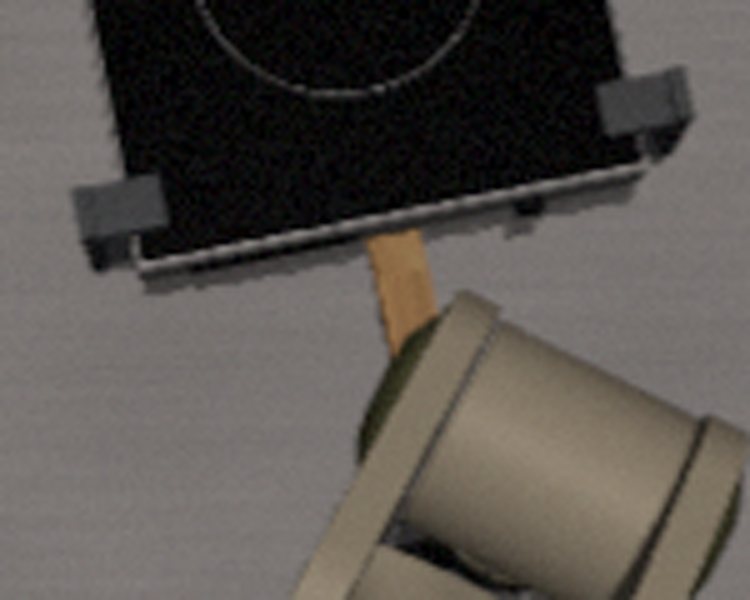

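View pics/c15.png

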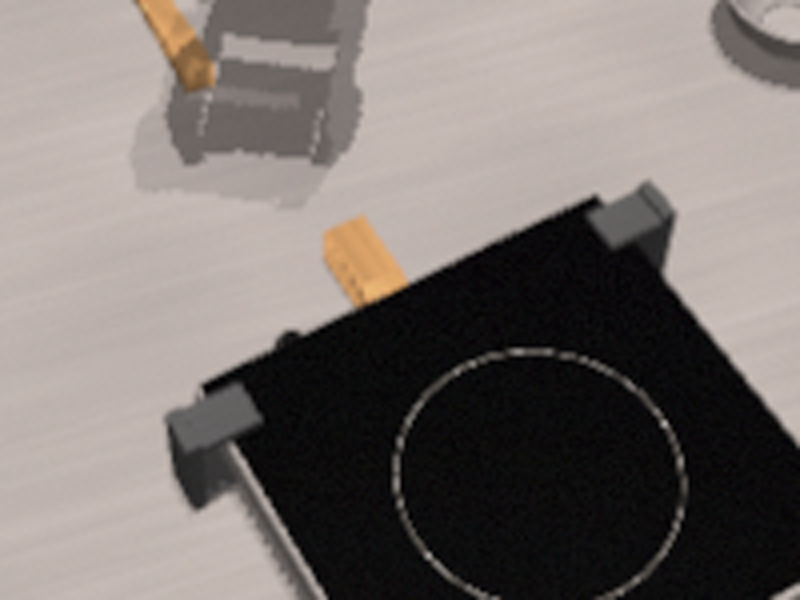

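View pics/wrist4.png

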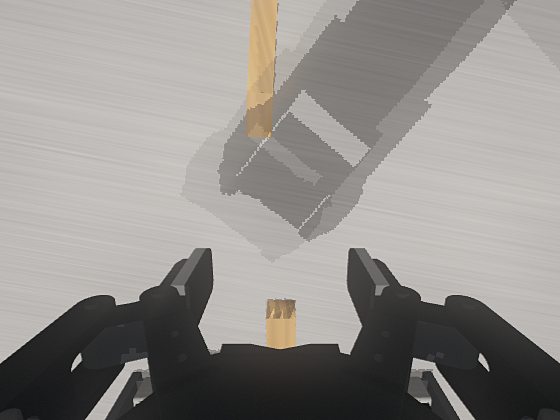

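The wedge looks flat, central and square in all three views. The block end is at about (345,228) in the scene crop. As a final check I'll push gently on the back face with the jaws shut, staying below the earlier drive force.

>>> {"api": "apply_moves", "payload": {
  "commands": [
    [0,-3,0,0,0],
    [0,-3,0,0,0],
    [0,0,0,3.5,0],
    [0,0,0,3.5,0],
    [0,0,0,3.5,0],
    [0,0,0,3,0],
    [0,0,0,1.8,0],
    [0,0,0,0,0],
    [0,0,0,0,0],
    [0,0,0,0,0]
  ]
}}

```text
time_s: 18.62
eef_pos: [492.1, -87.6, 18.0]
ee_rot: [0.001, -0.095, 0.995, -0.001]
force: [0.0, -0.1, 0.0]
grip_width: 0.004
```

Run:
```python
from h import *
np.set_printoptions(precision=2,suppress=True)
for n,p in [("backL",(325,238)),("backR",(365,218)),("edgeR",(408,286)),("edgeL",(365,305))]:
    print(n,px2w("scene",180+p[0]/4,200+p[1]/4,33))
s=ctrl.sense();print(s["eef_pos"],s["force"],s["grip_width"])
```

```text
backL [562.36 -90.23  33.  ]
backR [555.36 -59.68  33.  ]
edgeR [616.25 -50.69  33.  ]
edgeL [621.2  -82.09  33.  ]
[492.12 -87.65  17.98] [ 0.03 -0.08  0.04] 0.004054500032919188
```

>>> {"api": "apply_moves", "payload": {
  "commands": [
    [0,-2,0,0,0],
    [0,-1.5,0,0,0],
    [0,-0.7,0,0,0],
    [0,-0.2,0,0,0],
    [0,0,0,0,0]
  ]
}}

```text
time_s: 19.03
eef_pos: [534.4, -79.2, 17.5]
ee_rot: [0.0, -0.095, 0.995, -0.0]
force: [-0.7, -0.7, 0.4]
grip_width: -0.002
```

>>> {"api": "apply_moves", "payload": {
  "commands": [
    [0,-0.1,0,0,0],
    [0,-0.1,0,0,0],
    [0,-0.1,0,0,0],
    [0,0,0,0,0]
  ]
}}

```text
time_s: 19.37
eef_pos: [537.0, -78.7, 17.0]
ee_rot: [0.0, -0.095, 0.995, -0.0]
force: [-0.6, 0.1, -1.0]
grip_width: 0.001
```

>>> {"api": "apply_moves", "payload": {
  "commands": [
    [0,-0.1,0,0,0],
    [0,-0.1,0,0,0],
    [0,0,0,0,0]
  ]
}}

```text
time_s: 19.62
eef_pos: [539.2, -78.3, 16.9]
ee_rot: [0.0, -0.095, 0.995, -0.0]
force: [-0.6, -1.1, 0.1]
grip_width: 0.0
```

>>> {"api": "apply_moves", "payload": {
  "commands": [
    [0,-0.1,0,0,0],
    [0,-0.1,0,0,0],
    [0,0,0,0,0]
  ]
}}

```text
time_s: 19.87
eef_pos: [541.2, -77.8, 16.9]
ee_rot: [0.0, -0.095, 0.995, -0.0]
force: [-0.1, -0.5, 1.1]
grip_width: -0.001
```

>>> {"api": "apply_moves", "payload": {
  "commands": [
    [0,-0.1,0,0,0],
    [0,0,0,0,0],
    [0,0,0,0,0]
  ]
}}

```text
time_s: 20.12
eef_pos: [541.3, -77.8, 16.8]
ee_rot: [-0.001, -0.095, 0.995, 0.0]
force: [-5.0, -1.0, 2.7]
grip_width: -0.002
```

>>> {"api": "apply_moves", "payload": {
  "commands": [
    [0,-0.05,0,0,0],
    [0,0,0,0,0],
    [0,0,0,0,0]
  ]
}}

```text
time_s: 20.37
eef_pos: [541.3, -77.7, 16.8]
ee_rot: [-0.002, -0.095, 0.995, 0.0]
force: [-8.8, -2.7, 4.9]
grip_width: 0.001
```

>>> {"api": "apply_moves", "payload": {
  "commands": [
    [0,-0.05,0,0,0],
    [0,0,0,0,0],
    [0,0,0,0,0]
  ]
}}

```text
time_s: 20.62
eef_pos: [541.3, -77.7, 16.8]
ee_rot: [-0.002, -0.095, 0.995, 0.0]
force: [-11.1, -4.0, 6.6]
grip_width: 0.002
```

>>> {"api": "apply_moves", "payload": {
  "commands": [
    [0,0,0,-0.04,0],
    [0,0,0,0,0],
    [0,0,0,0,0]
  ]
}}

```text
time_s: 20.87
eef_pos: [541.3, -77.7, 16.9]
ee_rot: [-0.002, -0.095, 0.995, 0.0]
force: [-9.6, -4.6, 3.0]
grip_width: -0.001
```

>>> {"api": "apply_moves", "payload": {
  "commands": [
    [0,-0.03,0,-0.01,0],
    [0,0,0,0,0],
    [0,0,0,0,0]
  ]
}}

```text
time_s: 21.12
eef_pos: [541.3, -77.7, 16.9]
ee_rot: [-0.003, -0.095, 0.995, 0.0]
force: [-10.1, -4.5, 2.9]
grip_width: 0.002
```

Run:
```python
from h import *
np.set_printoptions(precision=3,suppress=True)
s=ctrl.sense();print(s["eef_pos"],s["force"],s["wrist_torque"])
```

```text
[541.275 -77.721  16.867] [-10.055  -4.547   2.88 ] [-0.705  1.591  0.031]
```

>>> {"api": "apply_moves", "payload": {
  "commands": [
    [0,-0.04,0,-0.01,0],
    [0,0,0,0,0],
    [0,0,0,0,0]
  ]
}}

```text
time_s: 21.37
eef_pos: [541.3, -77.7, 16.9]
ee_rot: [-0.003, -0.095, 0.995, 0.0]
force: [-11.9, -5.2, 3.5]
grip_width: 0.003
```

>>> {"api": "apply_moves", "payload": {
  "commands": [
    [0,-0.03,0,-0.01,0],
    [0,0,0,0,0],
    [0,0,0,0,0]
  ]
}}

```text
time_s: 21.62
eef_pos: [541.4, -77.6, 16.9]
ee_rot: [-0.003, -0.095, 0.995, 0.001]
force: [-13.2, -5.8, 3.9]
grip_width: 0.001
```

Run:
```python
from h import *
np.set_printoptions(precision=3,suppress=True)
s=ctrl.sense();print(s["eef_pos"],s["force"],s["wrist_torque"])
```

```text
[541.367 -77.616  16.913] [-13.182  -5.834   3.874] [-0.854  2.004 -0.065]
```

>>> {"api": "apply_moves", "payload": {
  "commands": [
    [0,-0.03,0,-0.01,0],
    [0,0,0,0,0],
    [0,0,0,0,0]
  ]
}}

```text
time_s: 21.87
eef_pos: [541.4, -77.5, 16.9]
ee_rot: [-0.004, -0.095, 0.995, 0.001]
force: [-14.3, -5.4, 4.3]
grip_width: 0.003
```

>>> {"api": "apply_moves", "payload": {
  "commands": [
    [0,-0.03,0,-0.01,0],
    [0,0,0,0,0],
    [0,0,0,0,0]
  ]
}}

```text
time_s: 22.12
eef_pos: [541.4, -77.5, 16.9]
ee_rot: [-0.004, -0.095, 0.995, 0.001]
force: [-15.2, -6.7, 5.4]
grip_width: -0.001
```

Run:
```python
from h import *
np.set_printoptions(precision=3,suppress=True)
s=ctrl.sense();print(s["eef_pos"],s["force"],s["wrist_torque"])
```

```text
[541.447 -77.451  16.932] [-15.229  -6.685   5.445] [-0.897  2.373 -0.036]
```

The wedge stood firm up to about 14 N and barely crept at 16 N. It is tight, so I back away.

>>> {"api": "apply_moves", "payload": {
  "commands": [
    [0,0.2,0,0,0],
    [0,0.3,0,0,0],
    [0,1.5,0,0,0],
    [0,3,0,0,0],
    [0,0,0,-3.5,0],
    [0,0,0,-4,0],
    [0,0,0,-4,0],
    [0,0,0,-4,0],
    [0,4,0,0,0],
    [0,4,0,0,0],
    [0,0,0,0,0],
    [0,0,0,0,0]
  ]
}}

```text
time_s: 23.12
eef_pos: [416.0, -101.9, 173.2]
ee_rot: [0.001, -0.094, 0.996, -0.0]
force: [0.7, -0.6, -0.4]
grip_width: 0.003
```

Run:
```python
from h import *
np.set_printoptions(precision=3,suppress=True)
s=ctrl.sense();print(s["time_s"],s["eef_pos"],s["force"])
a=ctrl.capture("top")[:,:,::-1];b=ctrl.capture("scene")[:,:,::-1]
cv2.imwrite("pics/scene5.png",b);crop(a,220,90,370,210,5,"pics/c16.png");crop(b,180,200,380,350,4,"pics/c17.png")
```

```text
23.1167 [ 415.971 -101.858  173.243] [ 0.667 -0.627 -0.429]
```

View pics/c16.png

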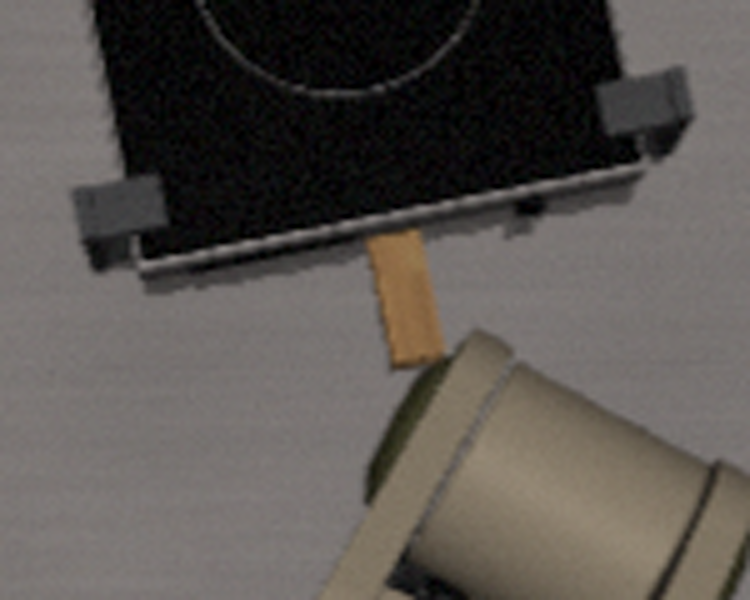

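View pics/c17.png

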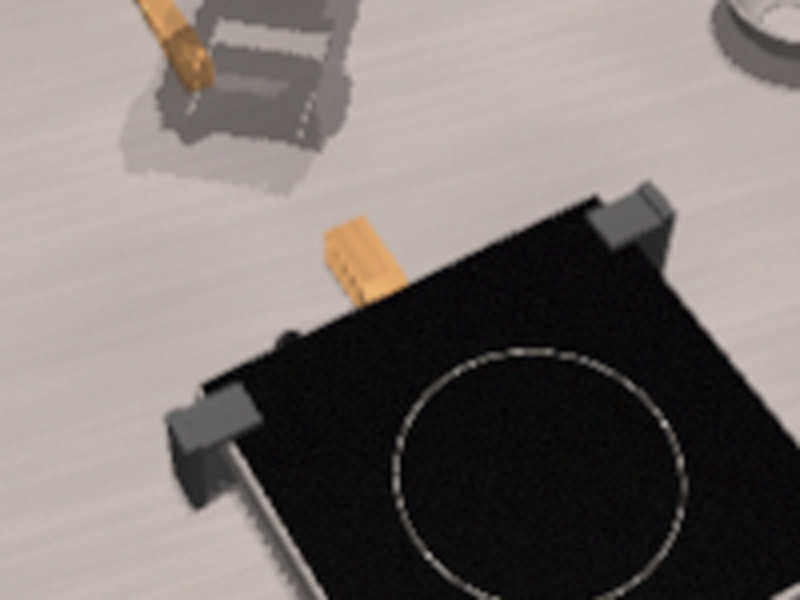

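View pics/scene5.png

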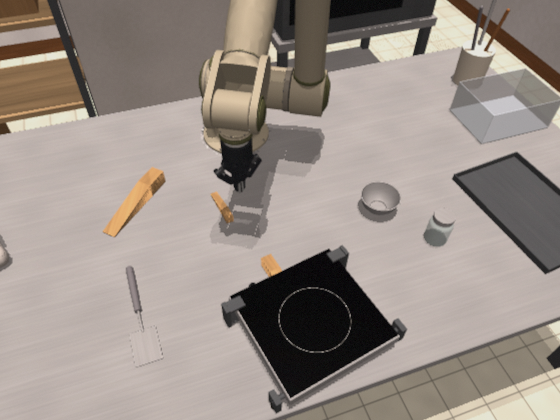

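The wedge lies square at the middle of the edge (sides at about (370–442, 235–367) in the top crop). The bowl, jar and spatula are where they started, and the arm is clear. I hand in.

```bash
python3 -c "
from rig import ctrl
print(ctrl.finish_job())"
```

```text
the job is handed in; nothing more can be done
None
```

I slid the middle-sized wedge thin end first under the middle of the hob's front edge and drove it until the hob tightened against its clips. I then let go, moved the arm clear and handed the job in at about 23 s. No verdict was reported.

- **Depth:** the thin end is about 100 mm behind the front edge, central to within a few mm and square within about 0.03 rad.
- **Tightness:** while lifting, pushing took about 7 N. At the clips it rose to about 18 N, so I stopped there.
- **Check after release:** I pushed on the wedge's back face with the jaws shut. It held up to about 14 N and crept only about 0.1–0.2 mm by 16 N.
- **Contact force:** I estimate about 10–12 N between wedge and hob. This is inferred from the push forces with assumed friction, since it could not be measured directly. The push after release suggested slightly less (about 9.5 N) than the drive had (about 11 N), so I stopped it at about 16 N.
- **Level and surroundings:** the last pictures show the hob front raised, the wedge flat and the bowl, jar and spatula unmoved. I did not measure the hob's angle; that it is level rests on the firm stop felt at the clips.

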